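# Close a split feed gearbox on its dowels and hold it shut

### The arm

A 6-joint arm with a two-finger parallel gripper is mounted at the origin on a cart in front of the work surface, level with it; the furniture and walls round the work are solid. World frame = base frame: x ahead of the robot, y to its left, z up, the work surface at z = 0. Lengths are in m, angles in rad, forces in N, time in s.
With the tool pointing down it reaches from about 0.325 to 0.775 m from the base axis. Payload 5.5 kg.
Tool frame: the origin (TCP) lies at the very end of the fingers, on their centre line; the grasp point (between the pads) lies 19 mm behind it; z points along the fingers, y is the line along which they close (so a half turn about z gives the same grasp; the last joint's range is limited). The gripper opens to 85 mm and grips with 20 to 120 N. Pads are 22 mm wide; open, the fingers measure 114 mm over their backs; the gripper's body (76 mm by 85 mm) begins 54 mm behind the grasp point. The pads swing forward as they close: fully open they stand 13 mm farther back than shut.
Start: joints at [1.238, 0.091, 1.231, -0, 1.82, -0.057], TCP at [0.163, 0.577, 0.193] pointing down, gripper open.
Joint ranges: [-2.87, 2.87], [-0.86, 2.18], [0.17, 2.46], [-1.51, 4.65], [0.06, 2.69], [-2.65, 2.65]. Speed limits (rad/s): [2.57, 2.57, 3.01, 3.14, 3.14, 3.14].

### API

Orientations are given as a unit quaternion [w, x, y, z].
In Python, from station import arm gives the robot as it stands.
- The arm moves only by the shell command python3 -m jog 'ROWS' [FORCE]. ROWS is JSON, a list that holds one entry, the list of rows, each a list of 7 numbers: the turn, a rotation vector about the tool's x, y, z in units of 8 degrees (1.0 is 8 degrees), then the shift along the tool's x, y, z in units of 30 mm (1.0 is 30 mm), then the opening, from 0 (shut) to 1 (fully open). A call has 1 to 20 rows; each row shifts and turns the commanded pose from where the row before left it, along the tool's axes as they then stand; what a row does not reach is not made up. A row lasts 1/10 s, in which the tool goes at most 50 mm and 8.59 degrees, less where a joint would pass 70% of its speed; a pose out of reach is approached as far as the arm can. A call is refused whole if a number of a shift passes 1 or a number of a turn 1, either way. A call with a gripper value outside its range is refused whole. The fingers move at their own pace and stop on an object; FORCE is the grip in N (left out, the last holds). Time passes only in rows, so rows that do not move let the fingers close. It gives the time, the measured TCP pose, the force, the opening and the grip force at its end, in the units of the state.
- arm.sense(): the state, without advancing time (a new reading comes with each control period).
- arm.camera(name): name is "side" or "top"; returns the picture (480x640x3 uint8, red, green, blue); there is no depth.
- arm.camera_info(name): a dict with "K" (3x3 intrinsics, pixels), "cam_to_world" (4x4, takes a point from camera to world coordinates). Camera axes: x right, y down, z forward; pixel columns grow to the right and rows downward; lengths in m; the calibration is good to about 2 mm. A picture is of the moment at which its call begins. camera_info takes no time and is no camera call.
- arm.hand_in(): hands the job in; it is judged then, once.
The state is a dict: "t": time; "joint_pos": joint angles; "joint_velocities": joint speeds; "joint_efforts": joint torques, N m; "ee_pos": TCP position; "orientation": TCP orientation; "force": force on the tool from outside, world axes, zero at the start; "wrist_torque": the same for the moment, N m; "grip_width": finger opening in m; "finger_force": force on a finger pad.
Only numpy, scipy, OpenCV 4.12 (cv2) and the standard library are available. Lean on these libraries where they do the work, as an engineer would, in place of code of your own. Each camera call takes 0.05 s, during which the arm holds its last target. There are 200 camera calls.

### The job

The small feed gearbox on the bench is ready to be closed: slide the shift collar along its shaft to neutral, level with the line scribed across the joint face. Then fit the loose cover over the two dowels, its hexagon plug towards the long end of the shaft, so that the fork inside takes the collar, and press it firmly down against its springs until the two joint faces meet. Finish while still holding the cover pressed home (do not let go: it rises again), and leave the other things on the bench where they lie.

Things in the scene. Friction and masses are not known exactly. Their poses are not given: they have to be found in the camera images.
- gearbox: Lower half of a split gearbox, fixed on the bench: grey cast box, long axis along its own y, feet 104 x 140 mm. Origin: centre of its underside, on the bench; z up. A 12 mm shaft lies along y in the joint plane; it sticks out 34 mm (with a key) at the +y end and 8 mm at the -y end, and runs in two 26 mm bearings at y = +56 and -56 mm. A dark line across both side strips at y = 0 marks neutral.
- joint_face (a point): Centre of the gearbox's bright joint face, 52 mm above the bench, axes as the gearbox; the cover is home when its origin lies here, axes alike. The face is a frame 88 x 164 mm, side strips 20 mm wide round a 48 x 130 mm cavity.
- dowel_a (a point): tip of dowel a, at x = -34, y = +66 mm of the gearbox, 12 mm above the joint face. Both dowels are 8 mm steel pins that stand 12 mm proud, the last 4 mm tapered.
- dowel_b (a point): tip of dowel b, at x = +34, y = -52 mm of the gearbox, 12 mm above the joint face.
- keeper (a point): Top of one of the two sprung steel keeper pins (12 mm across) that stand on the bearings at y = +56 (this one) and -56 mm, tops 32 mm above the joint face. The cover pushes them down: they bear from 8 mm above home, push up with 10 N together when it is home, and let it float 4 to 5 mm high when it is let go.
- collar (a joint): place of the shift collar along the gearbox's y axis (m): 0 is neutral, positive towards the long end of the shaft; travel -0.018 to +0.018. It starts 10 to 18 mm on the positive side. It slides with about 2 N of friction and stays where it is left.
- collar_top (a point): middle of the top of the collar's shoe, the steel block 20 mm (x) by 12 mm (y) that stands up from the round collar to 26 mm above the joint face; pinch it across its 12 mm. The shaft below it rises 6 mm above the joint face.
- cover: Upper half, loose, about 0.45 kg, balanced about its middle, lying on its joint face the right way up: grey cast shell, flange 88 x 164 x 12 mm, on it a dome 48 mm (x) by 140 mm (y), flat top 43 mm above the underside. Origin: centre of its underside; y along its length, within 0.3 rad of the gearbox's. Take it across the dome at mid-length; 20 mm of flange lie on either side.
- hole_a (a point): centre of the cover's hole for dowel a, on its underside, at x = -34, y = +66 mm of the cover; both dowel holes are 10 mm across and go right through the flange (the other round marks on the flange are for screws).
- hole_b (a point): centre of the cover's hole for dowel b, on its underside, at x = +34, y = -52 mm of the cover.
- plug (a point): tip of the hexagon plug on the dome, at y = +47 mm of the cover, 58 mm above its underside.
- fork (a point): Middle of the fork inside the cover, 19 mm above its underside, at mid-length. Its 17 mm gap takes the collar's 12 mm shoe over the last 7 mm of the way down; with the collar out of neutral the fork lands on the shoe and the cover stays about 7 mm high.
- dish: round steel parts dish, 103 mm across, 27 mm high, with two screws in it; leave it alone
- hex_key: hex key lying on the bench, 30 x 102 mm; leave it alone
- spanner: combination spanner lying on the bench, 167 mm long; leave it alone

How it is judged:
By the outcome, as a careful person would: the job done as asked, in the order asked, and still so for the second after the job is handed in, while the arm keeps its last pose, push and grip.
It also fails if it takes over 53 s, if anything falls off the work surface, if the arm or the gripper's body presses on something with over 40 N, if the wrist force passes 120 N, or if a joint passes its speed limit or range.

## Working session

There is one attempt and no reset: what is moved stays moved. The work goes in short steps, Python scripts to look and compute and a shell command to move; the robot and the scene stay as the last step left them, time stands still between calls to the robot, and variables do not carry over. Pictures are saved under pics/ and viewed, at most 10 in all, crops included, and the job is handed in when it is done.

```bash
mkdir -p pics; cat > h.py <<'E'
import numpy as np, cv2
from station import arm
def info(n):
    i=arm.camera_info(n); return np.array(i["K"]),np.array(i["cam_to_world"])
def ray(n,uv,z):
    K,T=info(n); d=T[:3,:3]@np.linalg.solve(K,[uv[0],uv[1],1]); o=T[:3,3]
    return o+d*(z-o[2])/d[2]
def proj(n,p):
    K,T=info(n); q=K@(T[:3,:3].T@(np.array(p)-T[:3,3])); return q[:2]/q[2]
def snap(n,f):
    im=arm.camera(n); cv2.imwrite(f'pics/{f}.png',im[:,:,::-1]); return im
E
python3 - <<'E'
from h import *
snap('top','top0'); snap('side','side0')
for n in('top','side'): print(info(n))
s=arm.sense(); print(s['t'],s['ee_pos'],s['orientation'],s['grip_width'],s['force'])
E
```

```text
(array([[502.66847389,   0.        , 320.41923368],
       [  0.        , 502.66847389, 252.7127686 ],
       [  0.        ,   0.        ,   1.        ]]), array([[-0.00190759, -0.9926177 ,  0.12127019,  0.39684435],
       [-0.9999888 ,  0.0013681 , -0.00453171,  0.30254787],
       [ 0.00433235, -0.12127747, -0.99260919,  1.05219475],
       [ 0.        ,  0.        ,  0.        ,  1.        ]]))
(array([[444.26201182,   0.        , 317.55511704],
       [  0.        , 444.26201182, 250.80894393],
       [  0.        ,   0.        ,   1.        ]]), array([[-0.97630739, -0.07329681,  0.20359629,  0.32982257],
       [-0.21601482,  0.3853838 , -0.89711589,  1.19805193],
       [-0.01270698, -0.91984069, -0.39208625,  0.47987176],
       [ 0.        ,  0.        ,  0.        ,  1.        ]]))
0.1 [0.16326428 0.57703146 0.19155402] [-1.70324676e-04  1.37444999e-01  9.90509013e-01 -8.59231060e-04] 0.08540676013328531 [ 0.21386322  0.54563121 -0.31959575]
```

View pics/top0.png

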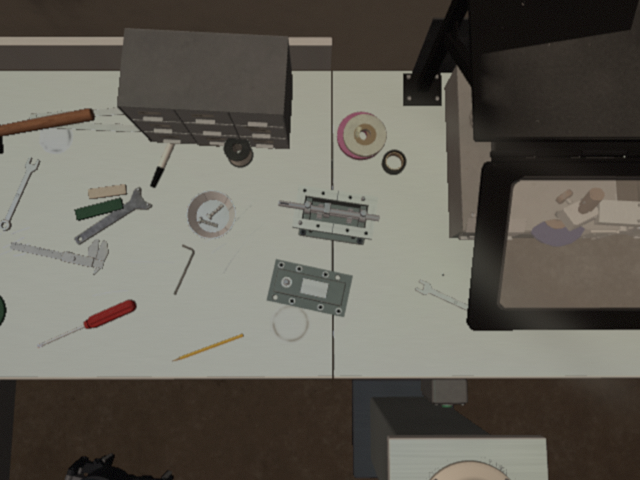

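View pics/side0.png

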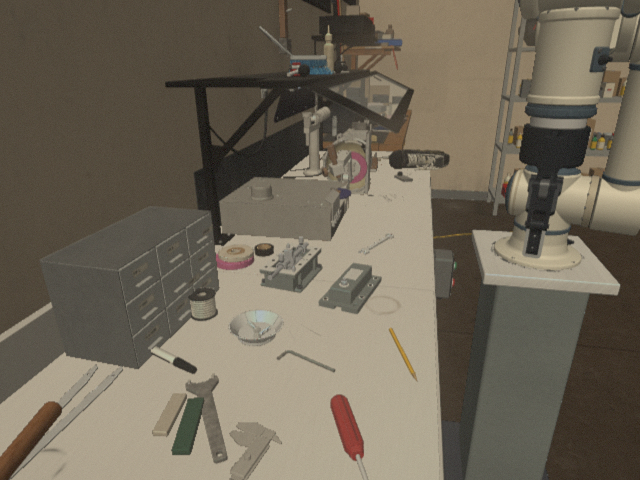

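The top view shows the gearbox at about (335,215), its long shaft end to the left, and the cover at about (310,287) with the plug at (287,282). The side view shows both near (290,265) and (352,287). Next I'll zoom in.

```bash
python3 - <<'E'
import cv2
a=cv2.imread('pics/top0.png')[180:325,260:390]
cv2.imwrite('pics/c1.png',cv2.resize(a,None,fx=4,fy=4,interpolation=cv2.INTER_CUBIC))
a=cv2.imread('pics/side0.png')[225:320,250:390]
cv2.imwrite('pics/c2.png',cv2.resize(a,None,fx=5,fy=5,interpolation=cv2.INTER_CUBIC))
E
```

```text
(no output)
```

View pics/c1.png

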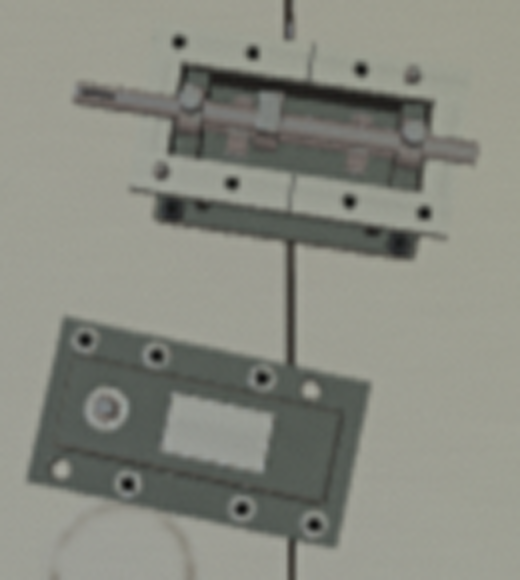

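View pics/c2.png

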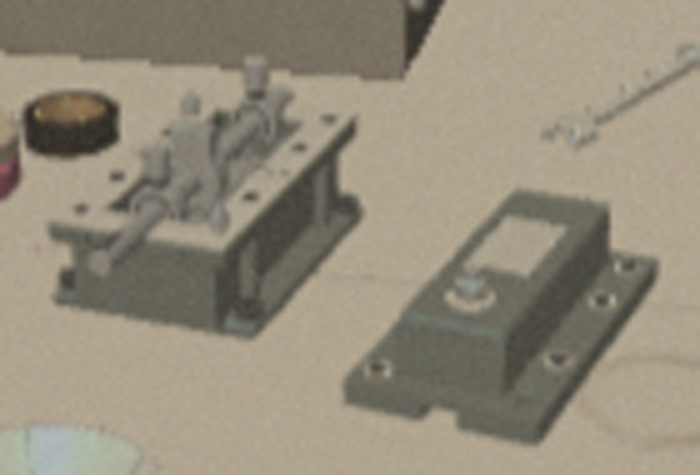

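The crops show dowel a at crop-top (161,171), dowel b at (413,74), hole_a at (61,469), hole_b at (311,390) and the shoe top at (269,100). The plug already faces the long shaft end.

```bash
cat > m.py <<'E'
from h import *
def rigid(L,W):
    L=np.array(L,float);W=np.array(W,float)[:,:2]
    l=L-L.mean(0);w=W-W.mean(0)
    a=np.arctan2((l[:,0]*w[:,1]-l[:,1]*w[:,0]).sum(),(l*w).sum())
    R=np.array([[np.cos(a),-np.sin(a)],[np.sin(a),np.cos(a)]])
    t=W.mean(0)-R@L.mean(0); return t,a,W-(L@R.T+t)
def full(c): return (260+(c[0]+.5)/4-.5,180+(c[1]+.5)/4-.5)
E
python3 - <<'E'
from m import *
np.set_printoptions(precision=4,suppress=True)
G=[((161,171),(-.034,.066),.064),((413,74),(.034,-.052),.064),((190,97),(0,.056),.084),((413,130),(0,-.056),.084),
((312,60),(.034,0),.052),((291,193),(-.034,0),.052)]
C=[((61,469),(-.034,.066),.012),((311,390),(.034,-.052),.012),((65,318),(.044,.082),.012),((371,381),(.044,-.082),.012),((337,547),(-.044,-.082),.012),((27,483),(-.044,.082),.012)]
for n,S in(('gear',G),('cover',C)):
    t,a,r=rigid([s[1] for s in S],[ray('top',full(s[0]),s[2]) for s in S]); print(n,t,a,'\n',r*1e3)
    if n=='gear':
        for c in((269,94),(258,94),(281,94)):
            p=ray('top',full(c),.078)[:2]-t; print('shoe local',[np.cos(a)*p[0]+np.sin(a)*p[1],-np.sin(a)*p[0]+np.cos(a)*p[1]])
# side check: shoe, keepers
E
```

```text
gear [0.6031 0.2688] -0.15116652428676422 
 [[-0.8592 -0.2906]
 [-1.0357  0.2774]
 [ 0.2076 -0.1411]
 [ 0.4801  1.2732]
 [ 1.2519 -0.9423]
 [-0.0447 -0.1765]]
shoe local [np.float64(0.008857970631289151), np.float64(0.017863195977677347)]
shoe local [np.float64(0.008044499691855328), np.float64(0.02323733350964843)]
shoe local [np.float64(0.009745438324503657), np.float64(0.012000204188645947)]
cover [0.4513 0.3204] -0.20914909060461043 
 [[ 0.582  -0.1178]
 [-0.8599  0.3019]
 [-0.7522 -0.9435]
 [ 0.2111  0.5792]
 [ 0.9323  0.5883]
 [-0.1135 -0.408 ]]
```

```bash
python3 - <<'E'
from m import *
def f(c): return (250+(c[0]+.5)/5-.5,225+(c[1]+.5)/5-.5)
for n,c,z in (('keepN',(155,150),.084),('keepF',(257,60),.084),('plug',(470,275),.058),('holea',(376,370),.012),('holeb',(628,265),.012),('shoe',(192,128),.078)): print(n,ray('side',f(c),z).round(4))
E
```

```text
keepN [0.6119 0.3288 0.084 ]
keepF [0.5947 0.2128 0.084 ]
plug [0.4619 0.373  0.058 ]
holea [0.5011 0.3797 0.012 ]
holeb [0.4053 0.2587 0.012 ]
shoe [0.6067 0.2878 0.078 ]
```

```bash
python3 -m jog '[[[0,0,-0.9,0,0,0,0.36],[0,0,0,-1,-0.45,0,0.36],[0,0,0,-1,-0.45,0,0.36],[0,0,0,-1,-0.45,0,0.36],[0,0,0,-1,-0.45,0,0.36],[0,0,0,-1,-0.45,0,0.36],[0,0,0,-1,-0.45,0,0.36],[0,0,0,-1,-0.45,0,0.36],[0,0,0,-1,-0.45,0,0.36],[0,0,0,-1,-0.45,0,0.36],[0,0,0,-1,-0.45,0,0.36],[0,0,0,-1,-0.45,0,0.36],[0,0,0,-1,-0.45,0,0.36],[0,0,0,0,0,0,0.36]]]' 40
cat > rel.py <<'E'
# offset to a target, in tool axes and jog units
from h import *
from scipy.spatial.transform import Rotation as Ro
def rel(p,yaw):
    s=arm.sense(); w,x,y,z=s['orientation']; R=Ro.from_quat([x,y,z,w]).as_matrix()
    ty=np.arctan2(-R[0,1],R[1,1])  # heading of tool y rel. world y
    c,sn=np.cos(yaw),np.sin(yaw); Rt=np.array([[-c,-sn,0],[-sn,c,0],[0,0,-1]])
    print('t',s['t'],'tcp',s['ee_pos'].round(4),'yaw',round(ty,4),'grip',round(s['grip_width'],4),s['finger_force'],'F',np.round(s['force'],1))
    rv=Ro.from_matrix(R.T@Rt).as_rotvec()
    print('turn units',(rv/np.radians(8)).round(3),'shift units in target axes',(Rt.T@(np.array(p)-s['ee_pos'])/.03).round(3))
E
python3 -c "
from rel import *
rel((.6058,.2864,.062),-.151); print(arm.sense()['joint_pos'].round(2))"
```

```text
t: 1.5
ee_pos: [0.4978, 0.3605, 0.1911]
orientation: [-0.0, 0.077, 0.997, -0.001]
force: [-0.5, 0.2, -1.2]
grip_width: 0.0309
finger_force: 0.0
t 1.5 tcp [0.4978 0.3605 0.1911] yaw -0.1547 grip 0.0309 0.0 F [-0.5  0.2 -1.2]
turn units [-0.016 -0.002 -0.027] shift units in target axes [-3.931 -1.899  4.305]
[ 0.57  0.13  1.19 -0.    1.82 -0.84]
```

```bash
python3 -m jog '[[[0,0,0,-1,-0.5,0.3,0.36],[0,0,0,-1,-0.5,0.3,0.36],[0,0,0,-1,-0.5,0.4,0.36],[0,0,0,-0.9,-0.4,0.5,0.36],[0,0,0,0,0,0.8,0.36],[0,0,0,0,0,0.4,0.36],[0,0,0,0,0,0,0.36],[0,0,0,0,0,0,0.36]]]'
python3 - <<'E'
from rel import *
rel((.6058,.2864,.062),-.151)
a=snap('top','t1')[150:270,260:400,::-1]; b=snap('side','s1')[200:300,230:350,::-1]
a=cv2.resize(a,(560,480),interpolation=2);b=cv2.resize(b,None,fx=4,fy=4,interpolation=2)
b=cv2.copyMakeBorder(b,0,80,0,0,0)
o=np.hstack([a,b]); cv2.imwrite('pics/p1.png',cv2.resize(o,None,fx=.76,fy=.76)); print(o.shape)
E
```

```text
t: 2.3
ee_pos: [0.6017, 0.2903, 0.1122]
orientation: [0.0, 0.074, 0.997, 0.0]
force: [-0.3, 1.0, -0.0]
grip_width: 0.0312
finger_force: 0.0
t 2.3 tcp [0.6017 0.2903 0.1122] yaw -0.149 grip 0.0312 0.0 F [-0.3  1.  -0. ]
turn units [0.002 0.    0.014] shift units in target axes [-0.156 -0.107  1.673]
(480, 1040, 3)
```

View pics/p1.png

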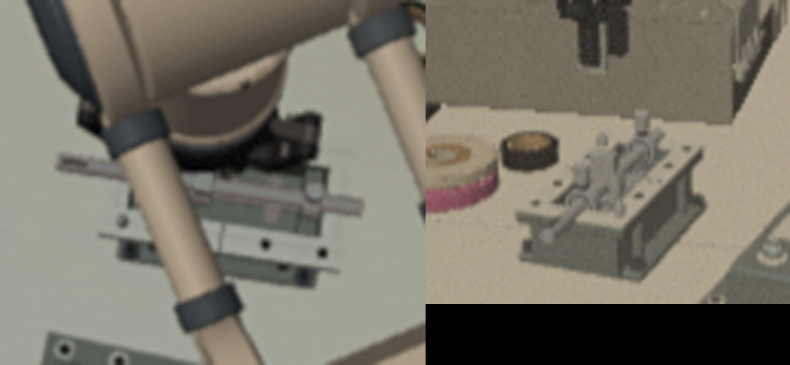

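```bash
python3 - <<'E'
from h import *
p=arm.sense()['ee_pos'];print(p)
for q in (p,(.6058,.2864,.078)):
    u=proj('side',q); print(u,(u-[230,200])*4*.76+[560*.76,0], proj('top',q))
E
```

```text
[0.60235989 0.29043708 0.11360462]
[288.89675122 236.40748855] [604.64612371 110.67876519] [324.4401926 205.3243741]
[288.52865053 249.98806629] [603.52709763 151.96372152] [326.25859686 207.48750571]
```

```bash
python3 - <<'E'
from h import *
a=arm.camera('side')[170:270,240:340,::-1]
cv2.imwrite('pics/p2.png',cv2.resize(cv2.convertScaleAbs(a,alpha=1.5,beta=20),(600,600),interpolation=2))
E
```

```text
(no output)
```

View pics/p2.png

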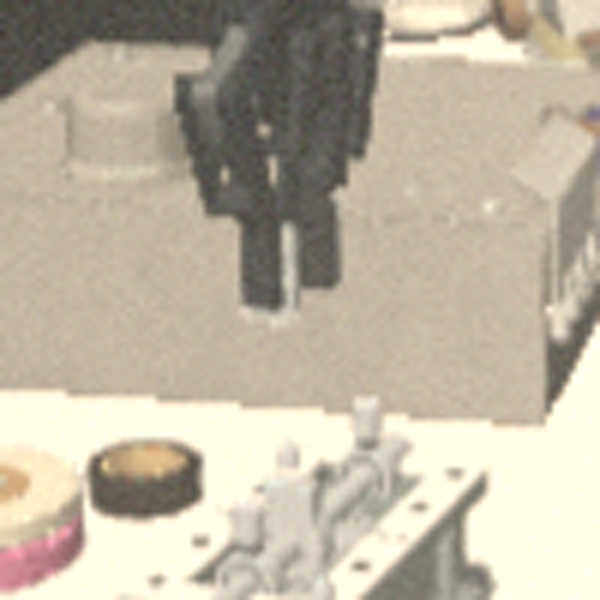

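```bash
python3 - <<'E'
from h import *
print(proj('side',(.16326,.57703,.19155)),proj('top',(.16326,.57703,.19155)))
print(arm.sense()['ee_pos'],arm.sense()['orientation'])
a=cv2.imread('pics/side0.png')[160:280,480:600]; b=cv2.imread('pics/top0.png')[440:480,60:180]
o=np.vstack([a,b]); cv2.imwrite('pics/p3.png',cv2.resize(cv2.convertScaleAbs(o,alpha=1.5,beta=25),None,fx=3.7,fy=3.7,interpolation=2))
E
```

```text
[527.32585854 277.4024926 ] [151.12129382 457.88032186]
[0.60251788 0.29032525 0.11366889] [1.29153278e-03 7.45251638e-02 9.97218065e-01 6.80146337e-04]
```

View pics/p3.png

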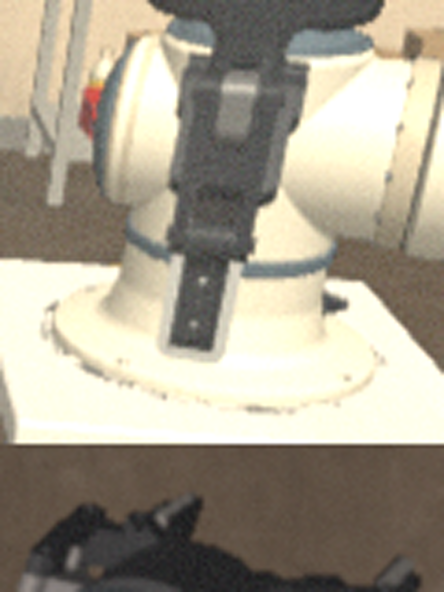

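```bash
python3 - <<'E'
from h import *
for z in (0,.02,.04): print(z,proj('side',(0,0,z)),proj('top',(0,0,z)))
for z in (.19,.21,.23,.25): print(z,proj('side',(.175,.618,z)), proj('side',(.155,.54,z)))
for z in (.11,.13,.15):print(z,proj('side',(.605,.306,z)), proj('side',(.6,.275,z)))
E
```

```text
0 [535.60197738 252.24699552] [470.93956811 515.27086959]
0.02 [536.9462753  245.37656527] [474.04007524 519.35458487]
0.04 [538.30843872 238.41482813] [477.26908851 523.60755713]
0.19 [524.11613326 290.95148206] [527.92689361 267.98842285]
0.21 [526.65014622 277.73696282] [530.25333327 255.81968135]
0.23 [529.25188321 264.16927238] [532.63567166 243.35855441]
0.25 [531.92409597 250.23406073] [535.07594793 230.59437589]
0.11 [285.93815486 240.28100405] [291.76510501 235.55130461]
0.13 [285.57495028 231.97125316] [291.45622375 227.42341797]
0.15 [285.2059664 223.5292776] [291.14255765 219.16962304]
```

```bash
python3 -m jog '[[[0,0,0,-0.13,-0.11,0.4,0.36],[0,0,0,0,0,0.4,0.36],[0,0,0,0,0,0.4,0.36],[0,0,0,0,0,0.38,0.36],[0,0,0,0,0,0,0.36],[0,0,0,0,0,0,0.36],[0,0,0,0,0,0,0.36]]]'
python3 - <<'E'
from rel import *
rel((.6058,.2864,.062),-.151)
a=snap('side','s2')[200:290,240:340,::-1]
cv2.imwrite('pics/p4.png',cv2.resize(cv2.convertScaleAbs(a,alpha=1.4,beta=20),(660,594),interpolation=2))
E
```

```text
t: 3.15
ee_pos: [0.606, 0.2858, 0.0649]
orientation: [0.0, 0.075, 0.997, 0.0]
force: [-0.5, -0.1, -0.4]
grip_width: 0.0304
finger_force: 0.0
t 3.15 tcp [0.606  0.2858 0.0649] yaw -0.1501 grip 0.0304 0.0 F [-0.5 -0.1 -0.4]
turn units [0.004 0.006 0.007] shift units in target axes [0.008 0.02  0.097]
```

View pics/p4.png

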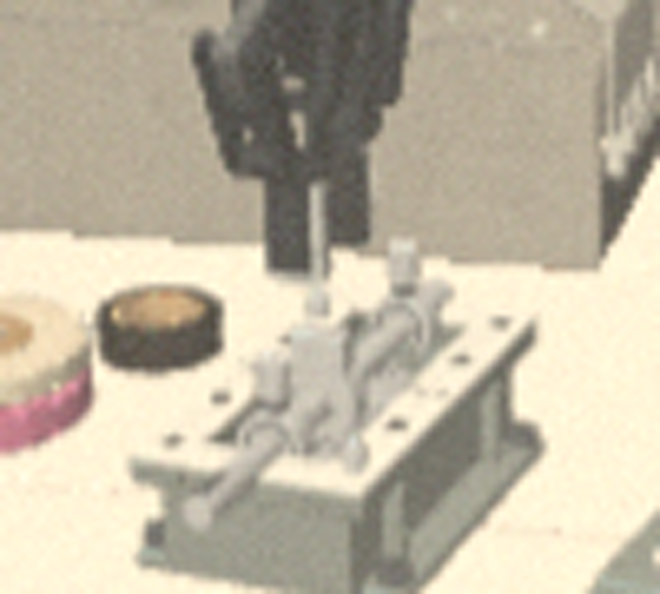

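The near fingertip is at crop (290,270) and the far one at (350,242), both clearly above the shoe top at (320,325). So the fingertips sit about 35–40 mm higher than the reported TCP. I'll go down in guarded steps and check with the camera and the force reading.

```bash
python3 -m jog '[[[0,0,0,0,0,0.3,0.36],[0,0,0,0,0,0.3,0.36],[0,0,0,0,0,0.2,0.36],[0,0,0,0,0,0,0.36],[0,0,0,0,0,0,0.36],[0,0,0,0,0,0,0.36]]]'
cat > tip.py <<'E'
from rel import *
def tip(save):
    # lowest dark row of each finger in the side view
    im=snap('side',save); g=im.max(2).astype(int); out={}
    for c in range(277,302): 
        r=[i for i in range(200,275) if g[i,c]<85]
        # contiguous run from the top
        k=200
        while k<285 and g[k,c]<95: k+=1
        out[c]=k
    print(out)
E
python3 -c "
from tip import *
import cv2
rel((.6058,.2864,.062),-.151); tip('s3')
g=cv2.imread('pics/s2.png').max(2)
for r in range(228,252): print(r,g[r,280:300])"
```

```text
t: 3.8
ee_pos: [0.6058, 0.2857, 0.0406]
orientation: [0.0, 0.075, 0.997, 0.0]
force: [-0.4, 1.2, 0.3]
grip_width: 0.0307
finger_force: 0.0
t 3.8 tcp [0.6058 0.2857 0.0406] yaw -0.1501 grip 0.0307 0.0 F [-0.4  1.2  0.3]
turn units [0.002 0.003 0.006] shift units in target axes [ 0.004  0.024 -0.715]
{277: 237, 278: 237, 279: 237, 280: 239, 281: 251, 282: 251, 283: 222, 284: 222, 285: 222, 286: 252, 287: 238, 288: 238, 289: 244, 290: 247, 291: 247, 292: 247, 293: 252, 294: 251, 295: 248, 296: 231, 297: 231, 298: 226, 299: 200, 300: 200, 301: 200}
228 [ 61  50  51  52  46  46  59 107  99  75  61  55  48  52  56  67 117 115
 115 116]
229 [ 67  53  51  53  54  49  59 124 105  69  50  54  58  52  50  64 110 122
 117 111]
230 [ 64  48  51  55  55  48  61 120 108  65  54  56  55  52  56  63 104 113
 118 116]
231 [ 68  49  54  54  53  53  58 122 108  67  52  55  53  47  53  60  97 113
 117 113]
232 [ 66  54  54  51  48  48  63 123 107  68  52  53  50  54  50  64 100 114
 115 114]
233 [ 65  53  56  54  59  51  61 121 114  75  53  48  55  50  55  58 103 115
 115 115]
234 [ 65  50  52  54  51  5
[... 838 characters left out ...]
116]
244 [172 172 170 172 170 167 154 142 139 144 163 166 166 170 169 169 170 167
 157 114]
245 [173 172 169 171 172 171 146 140 135 126 160 167 165 164 169 166 168 156
 135 128]
246 [170 171 171 172 172 167 136 132 129 117 164 168 167 148 158 162 157 137
 118 110]
247 [172 172 170 173 173 167 145 134 127 119 161 173 147 115 114 124 129 109
 113 118]
248 [169 172 172 172 165 165 152 151 154 154 167 146 106  78  77  98 123  98
 125 132]
249 [171 172 167 164 151 150 144 145 150 148 147 123 101  71  79  96 108 109
 128 134]
250 [169 168 161 144 143 143 144 140 138 138 134 133 113  80  94 105 123 129
 133 127]
251 [168 164 133 108 129 134 131 132 134 137 138 136 100  90 108 125 138 138
 126 119]
```

```bash
python3 -m jog '[[[0,0,0,0,0,0.2,0.36],[0,0,0,0,0,0.2,0.36],[0,0,0,0,0,0.1,0.36],[0,0,0,0,0,0,0.36],[0,0,0,0,0,0,0.36]]]'
python3 -m jog '[[[0,0,0,0,0,0.1,0.36],[0,0,0,0,0,0,0.36],[0,0,0,0,0,0,0.36]]]'
python3 - <<'E'
from rel import *
rel((.6058,.2864,.062),-.151)
g=snap('side','s4')
g=cv2.imread('pics/s4.png').max(2)
for r in range(238,268): print(r,g[r,278:302])
E
```

```text
t: 4.35
ee_pos: [0.6055, 0.2856, 0.025]
orientation: [-0.0, 0.075, 0.997, -0.0]
force: [-0.0, 0.7, 0.1]
grip_width: 0.0311
finger_force: 0.0
t: 4.65
ee_pos: [0.6056, 0.2856, 0.0221]
orientation: [-0.0, 0.075, 0.997, -0.0]
force: [0.6, -0.4, 0.8]
grip_width: 0.0311
finger_force: 0.0
t 4.65 tcp [0.6056 0.2856 0.0221] yaw -0.1501 grip 0.0311 0.0 F [ 0.6 -0.4  0.8]
turn units [-0.    -0.     0.007] shift units in target axes [-0.002  0.027 -1.329]
238 [ 53  50  53  47  49  47  47  64 106  63  48  51  49  56  54  57  50  57
  71  96 115 130 130 134]
239 [ 48  54  49  54  48  49  48  50  76  55  49  43  54  56  59  50  60  93
 100 150 137 125 127 124]
240 [ 58  54  57  50  52  50  48  47  54  56  52  48  50  56  51  51  57  75
  93 151 146 126 127 129]
241 [ 61  61  60  55  51  49  45  50  47  59  54  46  50  55  57  48  54  56
  78 142 148 130 126 122]
242 [ 58  58  57  62  54  52  52  52  47  56  54  55  55  56  54  58  49  55
  77 147 160 128 130 122]
243 [ 53  51  54  57  53  48  47  49  50  55  56  52  48  55  58  53  52  56
  74 145 167 114  95  88]
244 [ 67  68  60  51  52  50  52  
[... 1737 characters left out ...]
  79  84 129 135 133 125 114 103 120 128 130 118  89 100
 127 119 136 160 164 163]
262 [106 120 108  93  97 119 132 128 118 113 102  90 113 126 128 116  87 106
 121 128 153 163 163 165]
263 [123 122 119 118 125 139 133 123 112  98  96 106 122 126 125 111  96 109
 126 154 163 132 127 142]
264 [107 105 107 113 115 128 127 119 110  90 115 126 130 128 124 110 109 127
 151 164 132  88  90 121]
265 [114 119 122 119  98 108 128 112 104 107 128 127 128 128 119 123 121 156
 166 165 152 144 146 152]
266 [122 136 128 126 112 104 128 114  99 105 114 111 119 125 121 134 126 162
 167 166 167 168 166 166]
267 [130 134 122 117 107 115 109 120  93  98 108 118 117 113 133 139 129 137
 163 167 166 170 168 146]
```

```bash
python3 -m jog '[[[0,0,0,0,0,0,0],[0,0,0,0,0,0,0],[0,0,0,0,0,0,0],[0,0,0,0,0,0,0],[0,0,0,0,0,0,0],[0,0,0,0,0,0,0]]]' 30
```

```text
t: 5.3
ee_pos: [0.6057, 0.2856, 0.0224]
orientation: [0.0, 0.075, 0.997, 0.0]
force: [-0.7, -0.7, 1.8]
grip_width: 0.0111
finger_force: 31.6
```

```bash
python3 -m jog '[[[0,0,0,0,-0.15,0,0],[0,0,0,0,-0.15,0,0],[0,0,0,0,-0.15,0,0],[0,0,0,0,-0.12,0,0],[0,0,0,0,0,0,0],[0,0,0,0,0,0,0],[0,0,0,0,0,0,0]]]'
python3 -c "
from rel import *
rel((.6031,.2688,.0224),-.151)"
```

```text
t: 6.0
ee_pos: [0.603, 0.268, 0.0224]
orientation: [-0.0, 0.075, 0.997, -0.001]
force: [-2.3, -1.7, 5.1]
grip_width: 0.0109
finger_force: 32.0
t 6.0 tcp [0.603  0.268  0.0224] yaw -0.1506 grip 0.0109 32.00011854758486 F [-2.3 -1.7  5.1]
turn units [-0.008 -0.001  0.003] shift units in target axes [0.    0.027 0.   ]
```

```bash
python3 -m jog '[[[0,0,0,0,0,0,0.36],[0,0,0,0,0,0,0.36],[0,0,0,0,0,0,0.36],[0,0,0,0,0,0,0.36],[0,0,0,0,0,-0.6,0.36],[0,0,0,0,0,-1,0.36],[0,0,0,0,0,-1,0.36],[0,0,0,0,0,-1,0.36],[0,0,0,0.9,0.2,0,0.8],[0,0,0,0.9,0.2,0,1],[0,0,0,0.9,0.2,0,1],[0,0,0,0.9,0.2,0,1],[0,0,0,0.9,0.2,0,1],[0,0,0,0.75,0,0,1]]]'
python3 -m jog '[[[0,0,1,0,0,0,1],[0,0,1,0,0,0,1],[0,0,1,0,0,0,1],[0,0,1,0,0,0,1],[0,0,1,0,0,0,1],[0,0,1,0,0,0,1],[0,0,1,0,0,0,1],[0,0,1,0,0,0,1],[0,0,1,0,0,0,1],[0,0,1,0,0,0,1],[0,0,1,0,0,0,1],[0,0,0.65,0,0,0,1],[0,0,0,0,0,0,1],[0,0,0,0,0,0,1]]]'
python3 - <<'E'
from rel import *
rel((.4513,.3204,-.02),-.209-np.pi/2)
im=snap('top','t2')[170:330,250:400,::-1]
cv2.imwrite('pics/p5.png',cv2.resize(im,(750,600*160*5//800//1 if 0 else 600),interpolation=2) if 0 else cv2.resize(im[:,:],None,fx=3.75,fy=3.75,interpolation=2))
E
```

```text
t: 7.4
ee_pos: [0.4505, 0.3227, 0.1301]
orientation: [-0.0, 0.075, 0.997, 0.0]
force: [0.3, 0.3, 0.6]
grip_width: 0.085
finger_force: 0.0
t: 8.8
ee_pos: [0.4518, 0.322, 0.1301]
orientation: [0.0, 0.775, 0.632, 0.0]
force: [-0.5, -0.1, -0.9]
grip_width: 0.0853
finger_force: 0.0
t 8.8 tcp [0.4518 0.322  0.1301] yaw -1.7741 grip 0.0853 0.0 F [-0.5 -0.1 -0.9]
turn units [ 0.    -0.     0.041] shift units in target axes [-0.054 -0.007  5.005]
```

View pics/p5.png

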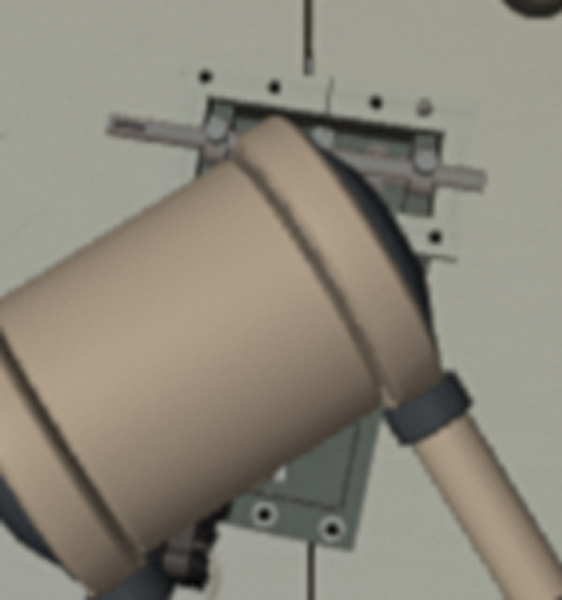

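The shoe top now shows near crop (323,135), beside the scribe line at (330,80–112). The arm hides part of it, so I'll check its edge numerically.

```bash
python3 - <<'E'
from h import *
a=-.151; 
def G(x,y,z): return (.6031+np.cos(a)*x-np.sin(a)*y,.2688+np.sin(a)*x+np.cos(a)*y,z)
for q in ((.01,.006,.078),(.01,-.006,.078),(-.01,.006,.078),(-.01,-.006,.078),(.034,0,.052),(0,-.056,.084),(.034,-.052,.064)):
    print(q,proj('top',G(*q)).round(2))
g=cv2.imread('pics/t2.png').max(2)
for r in range(190,214): print(r,g[r,330:348])
E
```

```text
(0.01, 0.006, 0.078) [332.91 203.46]
(0.01, -0.006, 0.078) [338.92 204.35]
(-0.01, 0.006, 0.078) [331.43 213.3 ]
(-0.01, -0.006, 0.078) [337.46 214.19]
(0.034, 0, 0.052) [337.18 195.24]
(0, -0.056, 0.084) [363.54 212.38]
(0.034, -0.052, 0.064) [363.02 197.63]
190 [156 140 141 150 159 161 160 155 145 156 159 160 160 160 159 159 159 160]
191 [160 159 159 159 161 160 160 150 133 152 160 159 159 158 158 159 157 158]
192 [158 158 158 157 158 158 158 146 128 151 161 159 158 158 160 158 159 159]
193 [155 156 156 156 155 156 153 138 131 154 158 159 158 159 159 158 159 159]
194 [157 156 155 155 155 157 150 132 136 152 156 155 155 156 156 156 157 158]
195 [158 157 156 158 159 157 147 125 145 156 155 155 155 154 154 155 156 155]
196 [159 158 158 160 159 159 147 120 149 160 157 157 155 156 154 155 155 151]
197 [162 161 161 161 161 161 148 123 151 161 158 159 158 159 158 159 158 150]
198 [155 156 157 160 161 160 147 123 152 163 160 160 159 159 159 158 160 156]
199 [106 113 118 131 140 141 130 119 148 159 161 161 163 162 161 160 161 162]
200 [ 53  59  64  77  86  88  86  89 115 133 140 145 152 155
[... 295 characters left out ...]
05 [ 92  73  79 105 128 132 123 118 108  75  57  57  54  47  44  43  38  38]
206 [117  87  73 102 125 131 130 129 120  87  82  84  84  81  73  69  62  56]
207 [140 114  84  79 108 125 131 130 119  94  91  92  94  93  87  89  87  84]
208 [152 140 111  82  82 108 124 127 112  93  91  91  92  91  93  93  94  93]
209 [156 153 139 107  75  74  90 102 100  97  90  92  91  92  90  90  90  95]
210 [158 158 154 134  99  67  56  65  81 103 109 110 108 103  97  91  90  93]
211 [159 160 160 152 127  93  60  47  54  81 102 117 120 119 115 113 111 110]
212 [159 161 162 160 150 123  87  54  45  51  70  95 118 123 124 124 122 120]
213 [161 161 162 163 161 144 116  81  53  44  45  58  86 105 119 125 123 124]
```

Collar neutral confirmed: the shoe edges are at 332.9 and 338.7 px, against 332.8 and 338.9 predicted for neutral. Next is the cover.

```bash
python3 -m jog '[[[0,0,0.04,-0.05,0,0.8,1],[0,0,0,0,0,0.8,1],[0,0,0,0,0,0.8,1],[0,0,0,0,0,0.8,1],[0,0,0,0,0,0.7,1],[0,0,0,0,0,0.5,1],[0,0,0,0,0,0.3,1],[0,0,0,0,0,0,1],[0,0,0,0,0,0,1],[0,0,0,0,0,0,1]]]'
python3 -m jog '[[[0,0,0,0,0,0.2,1],[0,0,0,0,0,0.1,1],[0,0,0,0,0,0,1],[0,0,0,0,0,0,1],[0,0,0,0,0,0,1]]]'
python3 - <<'E'
from rel import *
rel((.4513,.3204,-.03),-.209-np.pi/2)
im=snap('side','s5')[215:315,300:420,::-1]
cv2.imwrite('pics/p6.png',cv2.resize(im,None,fx=6,fy=6,interpolation=2))
E
```

```text
t: 9.85
ee_pos: [0.4523, 0.321, -0.0094]
orientation: [0.0, 0.778, 0.629, 0.001]
force: [0.2, 0.6, 0.4]
grip_width: 0.0852
finger_force: 0.0
t: 10.35
ee_pos: [0.4516, 0.3205, -0.0197]
orientation: [-0.0, 0.778, 0.629, 0.0]
force: [-0.1, 0.1, -0.3]
grip_width: 0.0852
finger_force: 0.0
t 10.35 tcp [ 0.4516  0.3205 -0.0197] yaw -1.7823 grip 0.0852 0.0 F [-0.1  0.1 -0.3]
turn units [ 0.001 -0.001 -0.018] shift units in target axes [-0.005 -0.008  0.343]
```

View pics/p6.png

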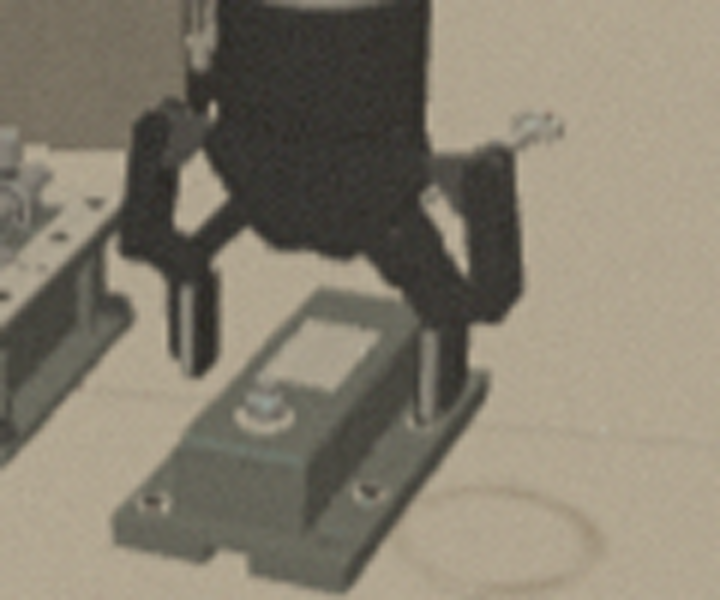

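The tips straddle the dome, left at crop (190,375) and right at (435,420). The body is well clear of the dome and the plug.

```bash
python3 - <<'E'
from h import *
for z in (.01,.02,.03,.04): print(z,proj('side',(.495,.3112,z)).round(1),proj('side',(.41,.3292,z)).round(1))
E
```

```text
0.01 [333.5 285.1] [369.9 292.3]
0.02 [333.5 281.2] [370.  288.3]
0.03 [333.5 277.3] [370.2 284.2]
0.04 [333.5 273.3] [370.3 280.1]
```

```bash
python3 -m jog '[[[0,0,0,0,0,0.15,1],[0,0,0,0,0,0.13,1],[0,0,0,0,0,0,1],[0,0,0,0,0,0,0.5],[0,0,0,0,0,0,0.4],[0,0,0,0,0,0,0.4],[0,0,0,0,0,0,0.4],[0,0,0,0,0,0,0.4],[0,0,0,0,0,0,0.4]]]' 100
```

```text
t: 11.3
ee_pos: [0.4522, 0.3207, -0.0274]
orientation: [0.0, 0.778, 0.628, 0.001]
force: [0.6, -0.0, 4.7]
grip_width: 0.0462
finger_force: 104.5
```

```bash
python3 -m jog '[[[0,0,0,0,0,-0.2,0.4],[0,0,0,0,0,-0.4,0.4],[0,0,0,0,0,-0.6,0.4],[0,0,0,0,0,-0.8,0.4],[0,0,0,0,0,-0.8,0.4],[0,0,0,0,0,-0.8,0.4],[0,0,0,0,0,-0.8,0.4],[0,0,0,0,0,0,0.4]]]'
python3 - <<'E'
from m import *
np.set_printoptions(precision=2,suppress=True)
K=[((190,97),(0,.056),.084),((413,130),(0,-.056),.084)]
F=[((131,187),(-.044,.082),.052),((446,237),(-.044,-.082),.052),((184,66),(.024,.065),.052),((433,101),(.024,-.065),.052),((421,190),(-.024,-.065),.052),((168,153),(-.024,.065),.052)]
D=[((161,171),(-.034,.066),.064),((413,74),(.034,-.052),.064)]
for S in (F,K,D,F+K+D):
    t,a,r=rigid([s[1] for s in S],[ray('top',full(s[0]),s[2]) for s in S]); print((t*1e3),round(a,4),(r*1e3).tolist() if len(r)>5 else '')
from rel import *
rel((.6031,.2688,.12),-.151-np.pi/2)
E
```

```text
t: 12.1
ee_pos: [0.4529, 0.3214, 0.108]
orientation: [0.0, 0.778, 0.629, 0.003]
force: [0.6, 1.0, -3.5]
grip_width: 0.0467
finger_force: 103.9
[603.19 268.38] -0.1532 [[0.4107259133668828, -1.6851839324504292], [-0.24017583029833922, 1.8425005229125435], [-1.8952544366844792, -1.122956785636009], [-0.2971312781642199, 1.032504935537526], [1.3820842111449405, 0.37326660480654916], [0.6397514206354371, -0.4401313451701805]]
[603.48 269.39] -0.1507 
[602.19 268.82] -0.1509 
[603.05 268.68] -0.1518 [[0.6824541921001126, -1.9453419122913984], [-0.2053986422135834, 1.6187641362659932], [-1.6631897974528354, -1.4775873696220576], [-0.2528937229832051, 0.7067451266445923], [1.4369817448219857, 0.11685833464003537], [0.8824760383631114, -0.725410390429837], [0.25718066627267167, 0.010538567276285882], [0.5981930926000079, 1.4144227871312198], [-0.8188477469174282, -0.15876565280964483], [-0.9169558245909482, 0.4397763731945614]]
t 12.1 tcp [0.45 0.32 0.11] yaw -1.7822 grip 0.0467 103.88154029846191 F [ 0.6  1.  -3.5]
turn units [ 0.03 -0.03 -0.43] shift units in target axes [-0.98  5.21 -0.4 ]
```

```bash
python3 -m jog '[[[0,0,-0.43,0,0,0,0.4],[0,0,0,-0.2,0.6,0,0.4],[0,0,0,-0.2,0.8,0,0.4],[0,0,0,-0.2,0.9,0,0.4],[0,0,0,-0.2,0.9,0,0.4],[0,0,0,-0.2,0.9,0,0.4],[0,0,0,0,0.7,0,0.4],[0,0,0,0,0.4,0,0.4],[0,0,0,0,0,0,0.4],[0,0,0,0,0,0,0.4],[0,0,0,0,0,0,0.4]]]'
python3 -c "
from rel import *
rel((.6032,.2692,.12),-.1515-np.pi/2); snap('top','t3'); snap('side','s6')"
```

```text
t: 13.2
ee_pos: [0.6005, 0.2672, 0.103]
orientation: [-0.0, 0.759, 0.652, -0.001]
force: [0.2, 0.2, -4.4]
grip_width: 0.0463
finger_force: 104.1
t 13.2 tcp [0.6005 0.2672 0.103 ] yaw -1.7222 grip 0.0463 104.1381561756134 F [ 0.2  0.2 -4.4]
turn units [-0.01   0.004  0.   ] shift units in target axes [ 0.079  0.079 -0.568]
```

```bash
python3 -m jog '[[[0,0,0,0.08,0.08,0.3,0.4],[0,0,0,0,0,0.5,0.4],[0,0,0,0,0,0.5,0.4],[0,0,0,0,0,0.4,0.4],[0,0,0,0,0,0.2,0.4],[0,0,0,0,0,0,0.4],[0,0,0,0,0,0,0.4],[0,0,0,0,0,0,0.4]]]'
python3 - <<'E'
from rel import *
rel((.6032,.2692,.04),-.1515-np.pi/2)
s=snap('side','s7'); t=snap('top','t4')
# predicted flange corners / holes of cover, if held centred, vs. gear
a=-.1515; c=arm.sense()['ee_pos']
for x,y in((-.044,.082),(.044,.082),(-.044,-.082)):
    for z in (.0,.012):
        q=(.6031+np.cos(a)*x-np.sin(a)*y,.2687+np.sin(a)*x+np.cos(a)*y,c[2]+.0274+z); print((x,y,z),proj('side',q).round(1),proj('top',q).round(1))
E
```

```text
t: 14.1
ee_pos: [0.6046, 0.2695, 0.048]
orientation: [0.0, 0.759, 0.652, 0.001]
force: [-0.0, -0.1, -4.2]
grip_width: 0.0464
finger_force: 104.1
t 14.1 tcp [0.6046 0.2695 0.048 ] yaw -1.7224 grip 0.0464 104.13606762886047 F [-0.  -0.1 -4.2]
turn units [ 0.012 -0.007 -0.001] shift units in target axes [-0.016 -0.043  0.266]
(-0.044, 0.082, 0.0) [294.7 264.7] [290.8 224.7]
(-0.044, 0.082, 0.012) [294.6 259.6] [290.4 223.6]
(0.044, 0.082, 0.0) [258.7 259.1] [297.7 181.6]
(0.044, 0.082, 0.012) [258.3 254.2] [297.4 180. ]
(-0.044, -0.082, 0.0) [321.5 238.5] [373.2 237. ]
(-0.044, -0.082, 0.012) [321.4 234. ] [373.9 236. ]
```

```bash
python3 - <<'E'
import cv2,numpy as np
g=cv2.imread('pics/t4.png').max(2)
print('rows x left cols 284..304')
for r in range(178,232,4): print(r,g[r,284:305])
print('cols, rows 172..198')
for c in range(296,388,8): print(c,g[172:198,c])
E
```

```text
rows x left cols 284..304
178 [160 159 158 160 160 159 160 160 162 161 136  75  40  45  48  52  51  55
  55  54  49]
182 [160 160 159 158 159 158 159 157 158 160 162 158 134  72  40  44  46  47
  48  50  50]
186 [159 161 161 159 161 160 160 160 161 160 163 154 121  94  79  51  38  40
  41  44  45]
190 [160 160 161 161 159 159 161 160 160 160 158 143 102  90  93  92  88  86
  70  45  34]
194 [160 161 160 159 159 160 160 160 161 161 151 108  90  91  93  90  91  92
  92  95  95]
198 [161 161 161 160 161 160 160 160 161 156 129  95  91  90  89  86  92  93
  92  91  91]
202 [ 92 100 105 118 124 123 123 134 133 123  98  89  91  92  92  92  91  93
  91  93  93]
206 [106 101 101 100 100 100 103 105 104  95  93  91  91  92  89  90  92  94
  92  93  91]
210 [159 160 159 159 161 160 163 156 130  99  89  91  90  85  90  92  93  95
  94  93  94]
214 [160 159 159 159 159 160 160 142 104  89  91  91  93  87  66  48  47  41
  41  37  35]
218 [160 160 159 159 161 162 153 114  92  90  90  88  78  69  78  87  91  90
  92  92  93]
222 [159 159 160 159 160 154 127  97  90  92  92  91  90 101 104 105 104 
[... 851 characters left out ...]

  74  71  65  66  67  66  66  66]
344 [120 118 113 111 106 104 101  96  92  86  81  78  74  70  67  96 145 154
 139 106  75  63  65  64  66  65]
352 [112 107 103 100  98  93  87  84  78  74  71  66  94 147 167 157 124  81
  58  59  64  65  66  65  65  64]
360 [101  96  93  89  84  81  77  72  69  95 144 154 139 111  79  65  63  66
  69  75  86  91  87  82  75  79]
368 [ 91  86  81  78  75  72  93 140 159 161 160 158 159 159 158 160 160 161
 154 117  92  91  91  91  89  84]
376 [ 78  76  73  92 138 157 159 158 158 159 158 157 158 159 159 158 159 160
 160 155 127  99  92  94  92  91]
384 [ 89 107 125 140 150 158 161 159 158 160 159 158 158 158 157 157 158 157
 158 159 157 158 159 157 159 157]
```

```bash
cat > edge.py <<'E'
from m import *
def cross(p,x0):  # first bright->dark crossing of 125
    for i in range(len(p)-1):
        if p[i]>=125>p[i+1]: return x0+i+(p[i]-125)/(float(p[i])-p[i+1])
def cover(f,zt):
    g=cv2.imread(f'pics/{f}.png').max(2).astype(float)
    L=[(cross(g[r,282:306],282),r) for r in [*range(189,200),*range(210,223)]]
    R=[(390-cross(g[r,360:391][::-1],0),r) for r in range(198,228)]
    U=[(c,cross(g[180:200,c],180)) for c in range(366,377)]
    out=[]
    for n,P in(('L',L),('R',R),('U',U)):
        W=np.array([ray('top',p,zt)[:2] for p in P if p[0] and p[1]])
        m=W.mean(0); u,s,v=np.linalg.svd(W-m); d=v[0]; res=s[1]/np.sqrt(len(W))
        ang=np.arctan2(d[1],d[0]) if n!='U' else np.arctan2(-d[0],d[1])
        ang=(ang+np.pi/2)%np.pi-np.pi/2
        a=-.1515; e=m-[.6031,.2687]
        loc=[np.cos(a)*e[0]+np.sin(a)*e[1],-np.sin(a)*e[0]+np.cos(a)*e[1]]
        print(n,len(W),'ang',round(ang,4),'mid local mm',np.round(np.array(loc)*1e3,2),'res mm',round(res*1e3,2))
E
python3 -c "
from edge import *
z=arm.sense()['ee_pos'][2]+.0274+.012; cover('t4',z)
g=cv2.imread('pics/t4.png').max(2)
for r in range(190,236,6): print(r,g[r,366:390])"
```

```text
L 24 ang -0.1555 mid local mm [-8.66 83.  ] res mm 0.14
R 30 ang -0.1234 mid local mm [  2.99 -81.43] res mm 1.92
U 11 ang -0.1506 mid local mm [ 43.34 -64.33] res mm 0.12
190 [144 148 154 155 157 157 159 160 159 161 160 160 160 159 159 157 157 158
 158 157 158 158 157 158]
196 [ 93  86  89  89  89  90  91  92  92  92  92  92 103 138 159 159 159 159
 159 158 158 158 159 158]
202 [ 91  91  92  91  91  90  75  77  89  93  91  99 130 155 160 161 158 157
 158 159 158 158 158 158]
208 [ 93  93  93  94  91  80  75  90  94  92  98 122 155 161 159 159 160 160
 160 159 159 159 160 158]
214 [ 94  93  93  92  81  73  89  94  92  96 115 149 156 158 159 159 159 159
 159 159 160 161 160 159]
220 [ 91  90  91  84  73  87  93  92  92  98 112 111 123 149 161 161 161 159
 161 162 161 160 161 161]
226 [104 103 100  95  94  93  92  92 111 152 163 162 160 161 161 161 162 161
 162 161 162 161 160 159]
232 [107  98 122 121 103  92  94 108 144 160 161 160 160 160 159 159 160 159
 161 161 159 160 159 161]
```

```bash
python3 -m jog '[[[0,0,0,-0.03,0.01,0.15,0.4],[0,0,0,0,0,0.1,0.4],[0,0,0,0,0,0.1,0.4],[0,0,0,0,0,0.08,0.4],[0,0,0,0,0,0,0.4],[0,0,0,0,0,0,0.4]]]'
python3 -m jog '[[[0,0,0,0,0,0.07,0.4],[0,0,0,0,0,0.07,0.4],[0,0,0,0,0,0,0.4],[0,0,0,0,0,0,0.4]]]'
```

```text
t: 14.8
ee_pos: [0.604, 0.2683, 0.0337]
orientation: [-0.0, 0.759, 0.652, -0.0]
force: [0.3, -0.2, -4.8]
grip_width: 0.0466
finger_force: 104.1
t: 15.2
ee_pos: [0.6045, 0.2685, 0.0303]
orientation: [0.0, 0.759, 0.652, 0.001]
force: [1.1, -0.2, -1.8]
grip_width: 0.0466
finger_force: 104.1
```

```bash
python3 -m jog '[[[0,0,0,0,0,0.06,0.4],[0,0,0,0,0,0.06,0.4],[0,0,0,0,0,0,0.4],[0,0,0,0,0,0,0.4],[0,0,0,0,0,0,0.4]]]'
python3 -m jog '[[[0,0,0,0,0,0.06,0.4],[0,0,0,0,0,0.04,0.4],[0,0,0,0,0,0,0.4],[0,0,0,0,0,0,0.4],[0,0,0,0,0,0,0.4]]]'
```

```text
t: 15.7
ee_pos: [0.6045, 0.2685, 0.0267]
orientation: [0.0, 0.759, 0.652, 0.001]
force: [0.7, -0.0, 2.4]
grip_width: 0.0466
finger_force: 104.6
t: 16.2
ee_pos: [0.6045, 0.2685, 0.0246]
orientation: [0.0, 0.759, 0.652, 0.001]
force: [-1.5, -0.5, 7.3]
grip_width: 0.0465
finger_force: 105.9
```

```bash
for i in 1; do python3 -m jog '[[[0,0,0,0,0,0.04,0.4],[0,0,0,0,0,0,0.4],[0,0,0,0,0,0,0.4],[0,0,0,0,0,0,0.4]]]'; done
python3 -m jog '[[[0,0,0,0,0,0.05,0.4],[0,0,0,0,0,0,0.4],[0,0,0,0,0,0,0.4],[0,0,0,0,0,0,0.4]]]'
```

```text
t: 16.6
ee_pos: [0.6046, 0.2685, 0.0246]
orientation: [0.0, 0.759, 0.652, 0.001]
force: [-3.7, -1.1, 11.5]
grip_width: 0.0468
finger_force: 106.4
t: 17.0
ee_pos: [0.6046, 0.2685, 0.0246]
orientation: [0.0, 0.759, 0.652, 0.001]
force: [-5.4, -2.9, 17.7]
grip_width: 0.0466
finger_force: 107.0
```

```bash
python3 -m jog '[[[0,0,0,0,0,0.05,0.4],[0,0,0,0,0,0.04,0.4],[0,0,0,0,0,0,0.4],[0,0,0,0,0,0,0.4],[0,0,0,0,0,0,0.4]]]'
python3 - <<'E'
from edge import *
print(arm.sense()['ee_pos'],arm.sense()['orientation'],arm.sense()['wrist_torque'])
snap('side','s8'); snap('top','t5'); cover('t5',.064)
a=-.1515
def G(x,y,z): return (.6031+np.cos(a)*x-np.sin(a)*y,.2687+np.sin(a)*x+np.cos(a)*y,z)
for q in ((.044,.082),(-.044,.082),(-.044,-.082)): print(q,proj('side',G(*q,.052)).round(1),proj('side',G(*q,.064)).round(1))
g=cv2.imread('pics/s8.png').max(2)
for c in (265,285,292,298,304,310,316): print(c,'rows 240-290',g[240:290,c])
E
```

```text
t: 17.5
ee_pos: [0.6047, 0.2686, 0.0245]
orientation: [0.001, 0.759, 0.652, 0.002]
force: [-10.2, -4.8, 27.2]
grip_width: 0.0468
finger_force: 108.1
[0.60467338 0.26856785 0.0245142 ] [5.62236831e-04 7.58602181e-01 6.51551280e-01 1.82888981e-03] [-0.73650005  2.65300487  0.02323034]
L 24 ang -0.1523 mid local mm [-3.39 82.08] res mm 0.11
R 30 ang -0.1138 mid local mm [  7.98 -82.56] res mm 2.37
U 11 ang -0.1489 mid local mm [ 43.43 -66.77] res mm 0.14
(0.044, 0.082) [259.4 268.5] [259.  263.7]
(-0.044, 0.082) [295.1 274.3] [294.9 269.4]
(-0.044, -0.082) [321.6 247.1] [321.5 242.7]
265 rows 240-290 [168 168 168 116 118 137 137 127 126  89  51  52  50  54  50  58 120 157
 150 117 118  89  94 101  98 100  98 102  99 118 122 105  96  92  99  99
 101 101 102  95  96  95  96 100  94  98 127 161 173 172]
285 rows 240-290 [153 158 143 105 103 110 111 121 160 135 105 100 106 110 102 100  99  99
  96  93  99  97  99  94  92  96 104 102  95  92  97  98 104 124 108  99
  96  87  95  97  97  97  96  98  98  98  98  95  95 104]
292 rows 240-290 [162 159 163 141 112  96  99 101 100  95  85  76  65 
[... 334 characters left out ...]
  97 101  94  83  73  71  78  79 102]
304 rows 240-290 [ 54  51  52  52  55  48  54  53  50  60  51  53  68  89 100 101 101 102
 101  91  79  69  67  70  79  82  75  69  69  71  71  70  73  71  72  69
  71  72  86 101 106 104 102 107 102 103  92  86 110 155]
310 rows 240-290 [ 62  62  69  66  69  76  94 105 108  82 102 101 100  95  77  65  66  68
  81  83  75  69  71  71  71  73  66  69  70  74  73  82 101 102 104 103
 108 104 103  94  88  99 150 174 173 176 172 171 173 173]
316 rows 240-290 [156 171 136 103  98 111 107  92  80  65  66  73  76  76  69  70  71  68
  75  73  76  76  72  70  68  74  74  82  92 101 101 102  96  87  96 127
 160 172 168 168 163 171 169 171 174 174 171 170 172 173]
```

```bash
python3 -c "
from h import *
print(arm.hand_in()); s=arm.sense(); print(s['t'],s['ee_pos'],s['force'])"
```

```text
the job is handed in; nothing more can be done
None
the job is handed in; nothing more can be done
```

I slid the collar to neutral, fitted the cover over both dowels with the plug towards the long shaft end, and handed in at about 18 s still pressing it home with about 27 N; the last force, height and camera readings all showed the joint faces meeting.

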